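# Turn one board leaf of a brocade sample book

## Robot

A 6-joint arm with a two-finger parallel gripper is mounted at the origin on the work surface. World frame = base frame: x ahead of the robot, y to its left, z up, the work surface at z = 0. Lengths are in m, angles in rad, forces in N, time in s.
With the tool pointing down it reaches from about 0.325 to 0.925 m from the base axis. Payload 3.1 kg.
Tool frame: the origin (TCP) lies at the very end of the fingers, on their centre line; the grasp point (between the pads) lies grip_point_offset behind it (grip_point_offset is the distance from the TCP to the grasp point, in m); z points along the fingers, y is the direction in which the jaws open and shut (so a half turn about z gives the same grasp; the last joint's range is limited). The gripper opens to 85 mm and grips with 20 to 120 N. Pads are 22 mm wide; open, the fingers measure 114 mm over their backs; the gripper's body (76 mm by 85 mm) begins 54 mm behind the grasp point. The pads swing forward as they close: fully open they stand 13 mm farther back than shut.
Start: joints at [-0.112, 0.217, 1.613, -0, 1.311, -0.112], TCP at [0.625, 0, 0.231] pointing down, gripper open.
Joint ranges: [-2.75, 2.75], [-0.78, 2.1], [0.31, 2.55], [-1.13, 4.27], [0.13, 2.63], [-2.58, 2.58]. Speed limits (rad/s): [2.79, 2.79, 3.14, 3.14, 3.14, 3.14].

## Interface

Orientations are given as a unit quaternion [w, x, y, z].
In Python, from workcell import sense, grab_frame, camera_params, finish_job, look_for, masks_of, grip_point_offset gives the robot as it stands.
- The arm moves only by the tool drive_tool, never from a script. Its argument "plan" is one flat list of numbers, 5 for each row, row after row: the shift along the tool's x, y, z in units of 40 mm (1.0 is 40 mm), then the turn about the tool's z in units of 8 degrees (1.0 is 8 degrees), then the closure, from -1 (fully open) to 1 (shut). A call has 1 to 20 rows; each row shifts and turns the commanded pose from where the row before left it, along the tool's axes as they then stand; what a row does not reach is not made up. A row lasts 1/10 s, in which the tool goes at most 50 mm and 8.59 degrees, less where a joint would pass 70% of its speed; a pose out of reach is approached as far as the arm can. A call is refused whole if a number of a shift passes 1 or a number of a turn 1, either way. A call with a gripper value outside its range is refused whole. The fingers move at their own pace and stop on an object; "squeeze" is the grip in N (left out, the last holds). Time passes only in rows, so rows that do not move let the fingers close. It gives the time, the measured TCP pose, the force and the opening at its end, in the units of the state.
- sense(): the state, without advancing time (a new reading comes with each control period).
- grab_frame(name): name is "scene" or "side" or "wrist"; returns the picture (420x560x3 uint8, red, green, blue); there is no depth.
- camera_params(name): a dict with "mtx" (3x3 intrinsics, pixels), "k1" (the pictures are not rectified: a ray, as slopes to the right and down, at radius r is drawn at 1 + k1 r^2 times it, then the intrinsics apply), "origin" and "attitude" of the camera in the world. Camera axes: x right, y up, looking along -z (the intrinsics and any distortion apply to the point x, -y, -z); pixel columns grow to the right and rows downward; lengths in m; the calibration is good to about 2 mm. A picture is of the moment at which its call begins: read the wrist's pose just before it. camera_params takes no time and is no camera call; for the wrist camera it gives the pose at the moment of the call.
- finish_job(): hands the job in, once; it reports no verdict.
Trained networks look in the newest picture that a camera, given by its name, has taken for a name from the list of things; names that differ only in an ending like _2 or _b are one class to them, and where a whole thing is asked for, a point or a joint stands for the part that bears it (a point fixed in the world has none). Each returns a list of dicts, best first, with "score" (0 to 1); they miss things now and then, are a little off and sometimes report something else, mostly with a low value. They report only what shows in the picture. A call takes as long as a camera call.
- look_for(label, camera): "centre" ([column, row] in pixels, amid what is visible of it).
- masks_of(label, camera): "region" (420x560 bool, what is visible of it) and "centre" ([column, row] in pixels, amid what is visible of it).
The state is a dict: "time_s": time; "joint_pos": joint angles; "joint_vel": joint speeds; "joint_torque": joint torques, N m; "position": TCP position; "tcp_rot": TCP orientation; "force": force on the tool from outside, world axes, zero at the start; "ft_torque": the same for the moment, N m; "width": finger opening in m.
Only numpy, scipy, OpenCV 4.12 (cv2) and the standard library are available. Lean on these libraries where they do the work, as an engineer would, in place of code of your own. Each camera call takes 0.05 s, during which the arm holds its last target. There are 200 camera calls.

## Task

Show the customer the next brocade: turn the top right-hand leaf of the open ring-bound sample book (the one whose tab is in the middle of its edge) over the rings with your fingertips, so that it lies flat on the left-hand pages. Only push it, from under its tab and then over; do not pinch it, do not fling or slam it, turn that one leaf only, and leave everything else on the counter where it stands.

Things in the scene. Friction and masses are not known exactly. Their poses are not given: they have to be found in the camera images.
- book: Ring-bound sample book lying open, heavy, does not move. 262 mm along the spine, 366 mm across (406 over the tabs); page tops 42 mm above the counter. Origin on the counter under the middle of the spine; x along the spine away from the robot (yaw up to 20 degrees), y to the left-hand pages, z up. Three steel rings, 52 mm diameter, at x = -85, 0, 85 mm, rise 71 mm above the counter.
- ring_centre (a point): Middle of the axis about which the leaves turn: the line along the book's x axis through the ring centres, 43 mm above the counter over the spine. Fixed to the book, axes as the book's.
- top_turn (a joint): Angle of the top leaf about the ring axis, rad: 0 flat on the right-hand pages, 1.57 upright, 3.14 flat on the left-hand pages. The rings hold it stiffly: it stays at whatever angle it is left (at the start 0 to 0.4), will not fall flat by itself, and takes 1 to 2 N at the tab to turn.
- top_leaf: The top leaf's rigid board, ivory, brocade panel on its upper face, 3 mm thick, 0.1 kg, 240 mm along the spine, reaching 16 to 175 mm from the ring axis (in its mid-plane). Its tab, 50 mm wide, in the middle of its edge (book x = 0), sticks out to 203 mm, beyond all pages and covers: nothing but the counter 41 mm below it when flat. Origin at the ring centre, axes as the book's when flat on the right.
- leaf_tab (a point): On the top leaf's tab, mid-thickness, 189 mm from the ring axis, at book x = 0. Turns with the leaf: its y axis points from the tab towards the rings, its z axis out of the brocade face (up at the start, down once turned).
- next_turn (a joint): Angle of the next leaf underneath, rad: 0 flat on the right-hand pages, same axis and size and as stiff. It must stay down.
- next_tab (a point): On the tab of the next leaf underneath, the same tab but 75 mm farther along the spine (book x = +75 mm), 3.4 mm lower. A third tab, at book x = -75 mm, belongs to the fixed pages.
- bead_box: Bystander: open wooden box of loose beads, 150 x 85 x 42 mm, to the right of the book. Origin under its centre, as for all bystanders.
- gift_box: Bystander: white lidded card box, 124 x 94 x 46 mm, to the left of the book.
- loupe: Bystander: black stand loupe, 42 mm diameter, 40 mm high, just beyond the book's far edge.
- bell: Bystander: small brass bowl bell, 68 mm diameter, 42 mm high, just beyond the book's far edge.
- pen_cup: Bystander: dark wooden cup with pens, 68 mm diameter, 140 mm high, to the left of the book.
- paperweight: Bystander: dark steel bar paperweight, 150 x 18 x 11 mm with a small knob (23 mm high), beyond the left-hand pages' far edge.

How it is judged:
By the outcome, as a careful person would: the job done as asked, in the order asked, and still so for the second after the job is handed in, with the robot touching nothing.
It also fails if it takes over 45 s, if anything falls off the work surface, if the arm or the gripper's body presses on something with over 40 N, if the wrist force passes 120 N, or if a joint passes its speed limit or range.

## Working session

There is one attempt and no reset: what is moved stays moved. The work goes in short steps, Python scripts to look and compute and a tool call to move; the robot and the scene stay as the last step left them, time stands still between calls to the robot, and variables do not carry over. Pictures are saved under pics/ and viewed, about 8 in all and at most 12, crops included, and the job is handed in when it is done.

Besides the shell and the picture viewer there is one more tool, called as name(argument=value, ...), one argument or row to a line, values as JSON. drive_tool: Moves the arm, as the interface text tells. Its arguments: {"type":"object","properties":{"plan":{"type":"array","items":{"type":"number"}},"squeeze":{"type":"number"}},"required":["plan"]}

```bash
mkdir -p pics; ls; python3 - <<'E'
from workcell import *
import cv2,numpy as np
s=sense();print({k:np.round(v,3) for k,v in s.items()});print(grip_point_offset)
ims=[]
for c in("scene","side"):
    im=grab_frame(c);cv2.imwrite(f"pics/{c}0.png",im[:,:,::-1]);p=camera_params(c);print(c,p)
    for l in("leaf_tab","next_tab","book","ring_centre","bead_box"):
        r=look_for(l,c);print(l,[(np.round(d["centre"]),round(d["score"],2)) for d in r[:3]])
E
```

```text
pics
{'time_s': np.float64(0.0), 'joint_pos': array([-0.112,  0.218,  1.615,  0.   ,  1.311, -0.112]), 'joint_vel': array([-0.   , -0.   , -0.   , -0.001,  0.001, -0.001]), 'joint_torque': array([-0.0000e+00, -3.9684e+01, -3.0385e+01, -0.0000e+00,  1.0000e-02,
        0.0000e+00]), 'position': array([0.624, 0.   , 0.23 ]), 'tcp_rot': array([-0.001,  0.707,  0.707, -0.001]), 'force': array([-0.325, -0.864, -0.413]), 'ft_torque': array([-0.031, -0.001,  0.037]), 'width': np.float64(0.085)}
0.0187
scene {'mtx': array([[494.39622377,   0.        , 280.44764207],
       [  0.        , 494.39622377, 221.57109152],
       [  0.        ,   0.        ,   1.        ]]), 'k1': -0.014555467418211591, 'origin': array([1.31965758, 0.6678145 , 0.7782391 ]), 'attitude': array([0.38887763, 0.19129055, 0.42103164, 0.79681521])}
leaf_tab [(array([290., 204.]), 0.69)]
next_tab [(array([248., 210.]), 0.79)]
book [(array([312., 234.]), 0.82)]
ring_centre [(array([312., 232.]), 0.62)]
bead_box [(array([256., 168.]), 0.72)]
side {'mtx': array([[386.03087316,   0.        , 282.89278671],
       [  0.        , 386.03087316, 212.01167851],
       [  0.        ,   0.        ,   1.        ]]), 'k1': 0.02444000235019649, 'origin': array([ 0.45536601, -1.0082212 ,  0.68779545]), 'attitude': array([ 0.87463387,  0.48301898, -0.01871195, -0.03685271])}
leaf_tab [(array([248., 219.]), 0.78), (array([256., 215.]), 0.56)]
next_tab [(array([255., 232.]), 0.58)]
book [(array([257., 216.]), 0.81), (array([264., 165.]), 0.28)]
ring_centre [(array([258., 216.]), 0.79)]
bead_box [(array([188., 294.]), 0.85)]
```

View pics/scene0.png

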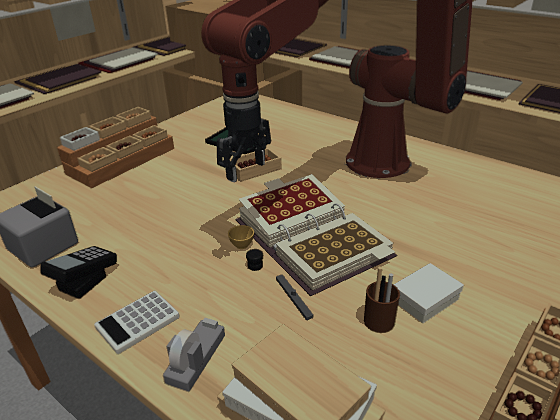

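View pics/side0.png

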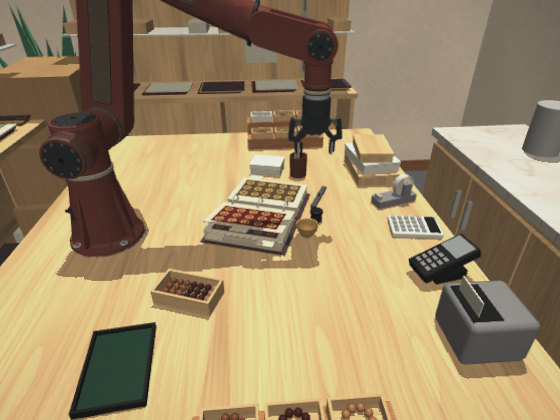

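The scene view shows the book (red leaf on the right at ~(290,204), left page at ~(335,245)). The side view shows the book at ~(257,215) and the bead box clear of it at ~(188,293). Next I locate the book more precisely.

```bash
cat > h.py <<'E'
from workcell import *
import cv2,numpy as np
from scipy.spatial.transform import Rotation as R
def rot(q): return R.from_quat(np.roll(q,-1))
def ray(p,uv):
    d=cv2.undistortPoints(np.array([[uv]],float),p["mtx"],np.array([p["k1"],0,0,0.]))[0,0]
    return rot(p["attitude"]).apply([d[0],-d[1],-1])
def at_z(p,uv,z):
    d=ray(p,uv);o=np.array(p["origin"]);return o+d*(z-o[2])/d[2]
def proj(p,X):
    c=rot(p["attitude"]).inv().apply(np.atleast_2d(X)-p["origin"])
    return cv2.projectPoints(c*[1,-1,-1],np.zeros(3),np.zeros(3),p["mtx"],np.array([p["k1"],0,0,0.]))[0][:,0]
E
python3 - <<'E'
from h import *
for c,cr in(("scene",(215,165,405,305)),("side",(190,165,330,260))):
    p=camera_params(c)
    im=cv2.imread(f"pics/{c}0.png");x0,y0,x1,y1=cr;k=4 if c=="scene" else 5
    cv2.imwrite(f"pics/{c}0c.png",cv2.resize(im[y0:y1,x0:x1],None,fx=k,fy=k,interpolation=cv2.INTER_CUBIC))
ps,pd=camera_params("scene"),camera_params("side")
print(at_z(ps,(290,204),.045),at_z(ps,(312,233),.04),at_z(pd,(248,219),.045),at_z(pd,(257,216),.04),at_z(pd,(188,294),.03),at_z(ps,(256,168),.03))
w=camera_params("wrist");print(w["origin"],rot(w["attitude"]).as_matrix(),w["mtx"])
E
```

```text
[ 0.42847814 -0.03266468  0.045     ] [0.49562463 0.0893215  0.04      ] [ 0.42888244 -0.02080391  0.045     ] [0.45658251 0.00147423 0.04      ] [ 0.28349383 -0.31333864  0.03      ] [ 0.30953094 -0.2598624   0.03      ]
[0.62449875 0.07744229 0.37333829] [[ 9.99999855e-01 -5.19799754e-04 -1.38908279e-04]
 [ 5.37444551e-04  9.52883241e-01  3.03336844e-01]
 [-2.53110459e-05 -3.03336875e-01  9.52883382e-01]] [[299.93424074   0.         280.9651359 ]
 [  0.         299.93424074 203.48086858]
 [  0.           0.           1.        ]]
```

View pics/scene0c.png

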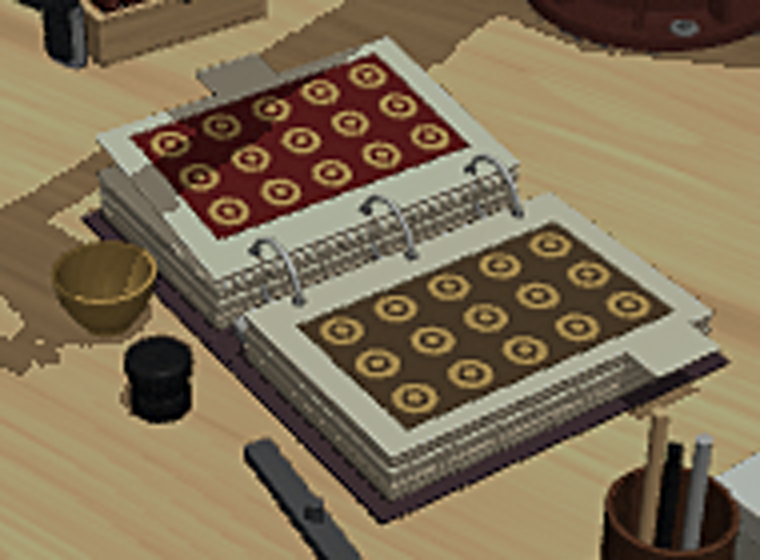

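View pics/side0c.png

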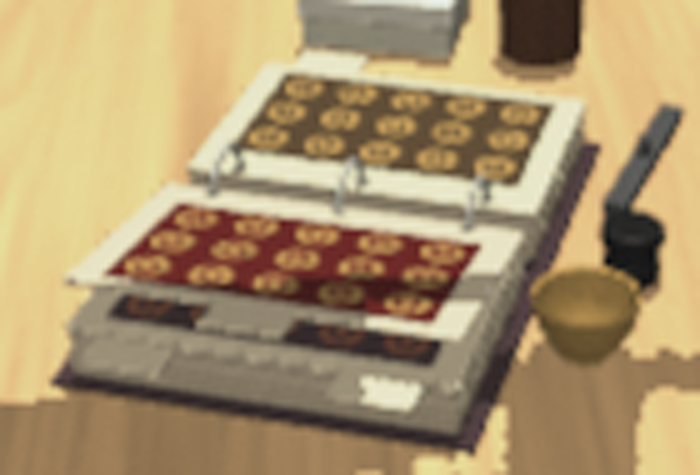

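The crops show the leaf standing slightly raised. The corners are legible, so I fit the book pose and leaf angle to them.

```bash
python3 - <<'E'
from h import *
from scipy.optimize import least_squares
ps,pd=camera_params("scene"),camera_params("side")
# leaf coords (kind, x, r)
obs=[(ps,'L',-.12,.016,555,195),(ps,'L',-.12,.175,710,325),(ps,'L',.12,.175,390,465),(ps,'L',.12,.016,245,315),
(ps,'T',-.12,.175,385,38),(ps,'T',-.12,.016,517,165),(ps,'T',.12,.175,98,135),(ps,'T',.12,.016,215,275),(ps,'T',.025,.203,200,72),(ps,'T',-.025,.203,268,55),
(pd,'L',-.12,.175,270,65),(pd,'L',.12,.175,583,98),(pd,'L',-.12,.016,192,172),(pd,'L',.12,.016,525,212),
(pd,'T',-.12,.016,170,185),(pd,'T',-.12,.175,68,280),(pd,'T',.12,.175,470,335),(pd,'T',-.025,.203,200,330),(pd,'T',.025,.203,285,335)]
def W(q,k,x,r):
    th=q[3]
    b=np.array([x,r,.042]) if k=='L' else np.array([x,-r*np.cos(th),.043+r*np.sin(th)])
    return R.from_euler('z',q[2]).apply(b)+[q[0],q[1],0]
def f(q):
    o=[]
    for p,k,x,r,u,v in obs:
        uv=np.array([u/4+215,v/4+165]) if p is ps else np.array([u/5+190,v/5+165])
        o.append(proj(p,W(q,k,x,r))[0]-uv)
    return np.ravel(o)
for loss in('soft_l1',):
    s=least_squares(f,[.46,.05,0,.3],loss=loss);print(s.x,np.degrees(s.x[2:]));print(np.round(s.fun.reshape(-1,2),1))
q=s.x
print("tab",W(q,'T',0,.189),"next tab",R.from_euler('z',q[2]).apply([.075,-.189,.04])+[q[0],q[1],0], W(q,'T',0,0))
np.save("q.npy",q)
E
```

```text
[ 0.46898979  0.069251   -0.34078107  0.15137397] [-19.5253169    8.67308977]
[[-1.4 -0.6]
 [ 1.1 -2.7]
 [-0.2 -1.4]
 [-1.1 -0.2]
 [ 0.5  0.4]
 [ 0.8  0.3]
 [-1.3  0.9]
 [-0.3  2.2]
 [-1.5  0.9]
 [-3.3  0.1]
 [-0.4 -1.9]
 [ 0.9 -0.8]
 [-0.9 -2.4]
 [ 2.4 -1. ]
 [-0.2 -1.2]
 [-1.1 -0.7]
 [-1.7  0.3]
 [-0.5 -2. ]
 [-0.5 -0.4]]
tab [ 0.40654391 -0.10684338  0.07150055] next tab [ 0.47650862 -0.13394709  0.04      ] [0.46898979 0.069251   0.043     ]
```

drive_tool(
  plan=[0,0,0,0.815,1,0,0,0,0.815,1,0,0,0,0.815,1,-0.555,-0.424,0,0,1,-0.555,-0.424,0,0,1,-0.555,-0.424,0,0,1,-0.555,-0.424,0,0,1,-0.555,-0.424,0,0,1,-0.555,-0.424,0,0,1,-0.555,-0.424,0,0,1,-0.555,-0.424,0,0,1,-0.555,-0.424,0,0,1,-0.555,-0.424,0,0,1,0,0,0.5,0,1,0,0,0.5,0,1,0,0,0.5,0,1,0,0,0.5,0,1,0,0,0,0,1,0,0,0,0,1],
  squeeze=20,
)

```text
time_s: 2.5
position: [0.3908, -0.1523, 0.1515]
tcp_rot: [-0.0, 0.817, 0.577, -0.0]
force: [0.2, -0.1, 0.5]
width: -0.0003
```

```bash
python3 - <<'E'
from h import *
q=np.load("q.npy");s=sense();print(s["position"],s["tcp_rot"],s["force"],s["width"],s["time_s"])
b=R.from_euler('z',-q[2]).apply(s["position"]-[q[0],q[1],0]);print("tcp book",b)
print("rel yaw",np.degrees(np.arctan2(*rot(s["tcp_rot"]).apply([0,1,0])[[1,0]])))
p=camera_params("wrist");im=grab_frame("wrist")[:,:,::-1].copy()
def W(x,r,th): return R.from_euler('z',q[2]).apply(np.array([x,-r*np.cos(th),.043+r*np.sin(th)]))+[q[0],q[1],0]
for x,r in[(-.12,.175),(-.025,.175),(-.025,.203),(.025,.203),(.025,.175),(.12,.175),(-.12,.016),(.12,.016)]:
    uv=proj(p,W(x,r,q[3]))[0];print(uv);cv2.circle(im,tuple(int(a) for a in uv),2,(0,255,0),-1)
cv2.imwrite("pics/w1.png",im)
for c in("side","scene"): grab_frame(c);r=look_for("pen_cup",c);print([(at_z(camera_params(c),d["centre"],.08),d["score"]) for d in r[:1]])
E
```

```text
[ 0.39080867 -0.15233748  0.15149438] [-1.98242131e-04  8.16927069e-01  5.76740944e-01 -9.17647351e-05] [ 0.24207351 -0.07639511  0.51374711] -0.0003418264727688585 2.5
tcp book [ 0.00037482 -0.23497575  0.15149438]
rel yaw -19.556711138430195
[116.2215503  130.10018288]
[246.64912147 130.05262481]
[247.31935433 168.75362497]
[314.69527317 168.75570486]
[315.36810859 130.05063364]
[445.87594953 130.09067573]
[  95.54654006 -121.84244805]
[ 466.58902289 -121.99725854]
[(array([0.61233962, 0.30581251, 0.08      ]), 0.68)]
[(array([0.64863418, 0.36816097, 0.08      ]), 0.65)]
```

View pics/w1.png

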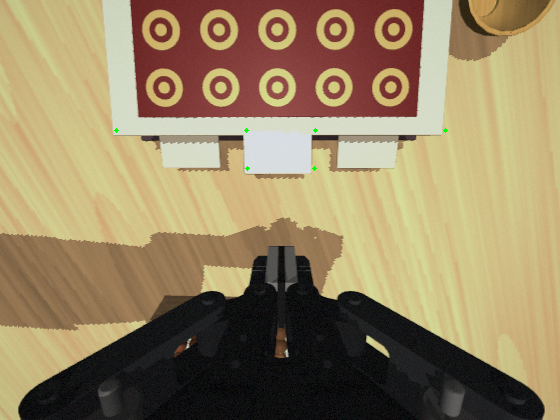

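The wrist view shows the closed fingertips at ~(281,247), in line with the middle tab, whose edge is at row ~173 and columns 245–312. The fit is within ~3 mm. I go down outside the tab's edge and creep in.

drive_tool(
  plan=[0,0,0.7,0,1,0,0,0.7,0,1,0,0,0.7,0,1,0,0,0.65,0,1,0.15,0,0,0,1,0.15,0,0,0,1,0,0,0,0,1],
)

```text
time_s: 3.45
position: [0.3966, -0.1411, 0.043]
tcp_rot: [0.001, 0.817, 0.577, 0.001]
force: [0.1, -0.9, 0.3]
width: -0.0002
```

drive_tool(
  plan=[0.05,0,0,0,1,0.05,0,0,0,1,0,0,0,0,1],
)

```text
time_s: 3.75
position: [0.3969, -0.1374, 0.0421]
tcp_rot: [0.001, 0.817, 0.577, 0.0]
force: [0.2, -0.0, -0.1]
width: -0.0001
```

drive_tool(
  plan=[0.05,0,0,0,1,0.05,0,0,0,1,0,0,0,0,1],
)

```text
time_s: 4.05
position: [0.3976, -0.1336, 0.0414]
tcp_rot: [0.0, 0.817, 0.577, -0.0]
force: [-0.7, -0.3, 1.0]
width: 0.0003
```

drive_tool(
  plan=[0.025,0,0,0,1,0.025,0,0,0,1,0,0,0,0,1],
)

```text
time_s: 4.35
position: [0.3978, -0.1334, 0.0414]
tcp_rot: [0.001, 0.816, 0.577, -0.002]
force: [-3.9, -7.7, 0.6]
width: 0.0001
```

drive_tool(
  plan=[0.025,0,0,0,1,0.025,0,0,0,1,0,0,0,0,1],
)

```text
time_s: 4.65
position: [0.3979, -0.1333, 0.0416]
tcp_rot: [0.002, 0.816, 0.578, -0.003]
force: [-6.9, -13.4, 1.3]
width: 0.0001
```

```bash
python3 - <<'E'
from h import *
im=grab_frame("wrist")[:,:,::-1];cv2.imwrite("pics/w2.png",cv2.resize(im[90:330,150:420],None,fx=2.5,fy=2.5))
q=np.load("q.npy");s=sense();print(R.from_euler('z',-q[2]).apply(s["position"]-[q[0],q[1],0]),s["force"])
E
```

```text
[ 0.00068998 -0.21465093  0.04159939] [ -7.0033822  -13.40611511   1.29625192]
```

View pics/w2.png

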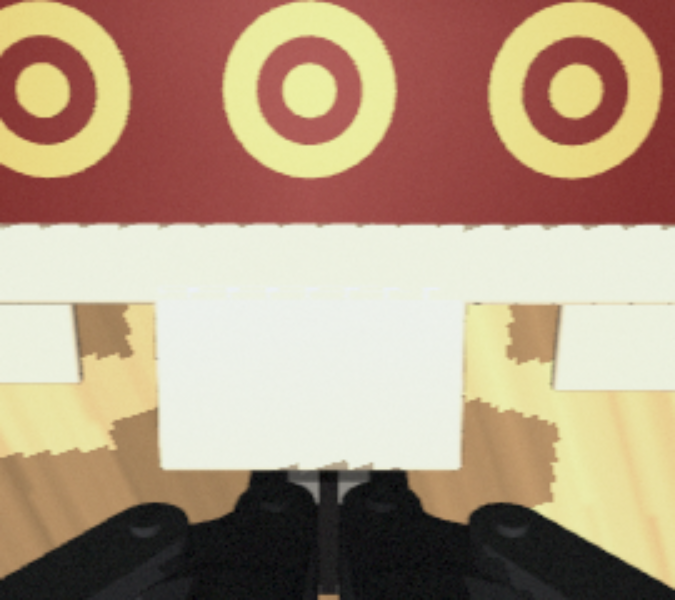

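The fingertips touch the tab's outer edge (crop ~(325,470)) at about 15 N. Now lift, following the edge's arc.

drive_tool(
  plan=[0,0,-0.1,0,1,0.01,0,-0.1,0,1,0.02,0,-0.1,0,1,0,0,0,0,1],
)

```text
time_s: 5.1
position: [0.3986, -0.1311, 0.0539]
tcp_rot: [0.002, 0.816, 0.578, -0.002]
force: [-5.9, -9.7, 2.1]
width: 0.0002
```

```bash
python3 - <<'E'
from h import *
im=grab_frame("wrist")[:,:,::-1];cv2.imwrite("pics/w3.png",cv2.resize(im[90:330,150:420],None,fx=2.5,fy=2.5))
q=np.load("q.npy");s=sense();print(R.from_euler('z',-q[2]).apply(s["position"]-[q[0],q[1],0]),R.from_euler('z',-q[2]).apply(s["force"]))
E
```

```text
[ 0.00067311 -0.2124071   0.05383034] [ -1.95254207 -11.08680882   2.91512072]
```

View pics/w3.png

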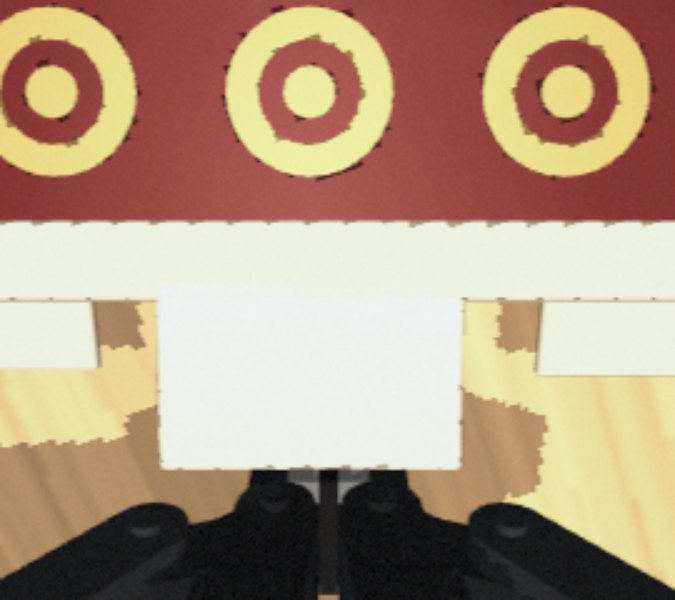

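The leaf follows without slipping: the tab stays on the fingertips at the same place while the neighbouring tabs shrink. Continue along the arc.

drive_tool(
  plan=[0.04,0,-0.172,0,1,0.046,0,-0.171,0,1,0.052,0,-0.169,0,1,0.058,0,-0.167,0,1,0.063,0,-0.165,0,1,0.069,0,-0.163,0,1,0.075,0,-0.16,0,1,0.08,0,-0.158,0,1,0.086,0,-0.155,0,1,0.091,0,-0.152,0,1],
)

```text
time_s: 6.15
position: [0.4075, -0.1059, 0.1194]
tcp_rot: [0.001, 0.817, 0.577, -0.002]
force: [-5.2, -6.8, 3.7]
width: -0.0001
```

```bash
cat >> h.py <<'E'
def st():
    q=np.load("q.npy");s=sense();Y=R.from_euler('z',-q[2])
    print(s["time_s"],"book",np.round(Y.apply(s["position"]-[q[0],q[1],0]),4),"F",np.round(Y.apply(s["force"]),1))
E
python3 - <<'E'
from h import *
st();im=grab_frame("wrist")[:,:,::-1];cv2.imwrite("pics/w4.png",cv2.resize(im,(360,270)))
im2=grab_frame("scene")[:,:,::-1];a=cv2.resize(im2[120:310,190:420],None,fx=2,fy=2)
b=cv2.resize(im,(507,380));cv2.imwrite("pics/m4.png",cv2.resize(np.hstack([a,b]),None,fx=.8,fy=.8))
E
```

```text
6.15 book [ 0.0006 -0.1856  0.1194] F [-2.6 -8.1  3.7]
```

View pics/m4.png

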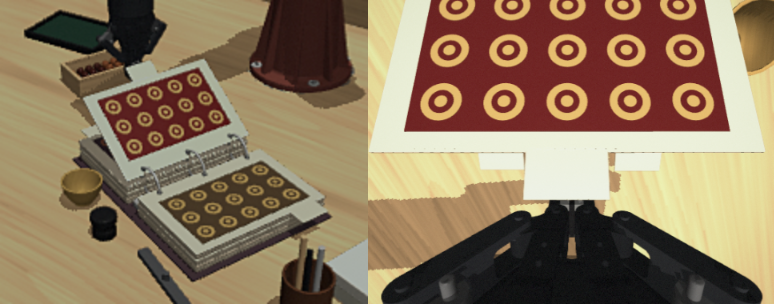

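The leaf is at about 32°, carried by its tab, and both neighbouring tabs are still down. Continue.

drive_tool(
  plan=[0.096,0,-0.148,0,1,0.102,0,-0.145,0,1,0.107,0,-0.141,0,1,0.111,0,-0.138,0,1,0.116,0,-0.134,0,1,0.121,0,-0.129,0,1,0.125,0,-0.125,0,1,0.129,0,-0.121,0,1,0.134,0,-0.116,0,1,0.138,0,-0.111,0,1],
)

```text
time_s: 7.25
position: [0.4242, -0.0599, 0.1717]
tcp_rot: [0.001, 0.817, 0.577, -0.0]
force: [-1.5, -2.8, 2.3]
width: 0.0001
```

```bash
python3 -c "
from h import *
st()"
```

```text
7.25 book [ 0.0009 -0.1367  0.1717] F [-0.5 -3.1  2.3]
```

drive_tool(
  plan=[0.141,0,-0.107,0,1,0.145,0,-0.102,0,1,0.148,0,-0.096,0,1,0.152,0,-0.091,0,1,0.155,0,-0.086,0,1,0.158,0,-0.08,0,1,0.16,0,-0.075,0,1,0.163,0,-0.069,0,1,0.165,0,-0.063,0,1,0.167,0,-0.058,0,1,0.169,0,-0.052,0,1,0.171,0,-0.046,0,1,0.172,0,-0.04,0,1,0.174,0,-0.034,0,1,0.175,0,-0.028,0,1,0.176,0,-0.022,0,1,0.176,0,-0.015,0,1,0.177,0,-0.009,0,1,0.177,0,-0.003,0,1],
)

```text
time_s: 9.15
position: [0.4659, 0.0588, 0.2139]
tcp_rot: [0.0, 0.817, 0.577, -0.0]
force: [-0.6, -0.5, -0.2]
width: 0.0002
```

```bash
python3 - <<'E'
from h import *
st();im=grab_frame("side")[:,:,::-1]
im2=grab_frame("scene")[:,:,::-1];a=cv2.resize(im2[120:310,190:420],None,fx=2,fy=2)
b=cv2.resize(im[90:280,160:360],None,fx=2,fy=2);cv2.imwrite("pics/m5.png",cv2.resize(np.hstack([a,b]),None,fx=.9,fy=.9))
E
```

```text
9.15 book [ 0.0006 -0.0109  0.2139] F [-0.4 -0.7 -0.2]
```

View pics/m5.png

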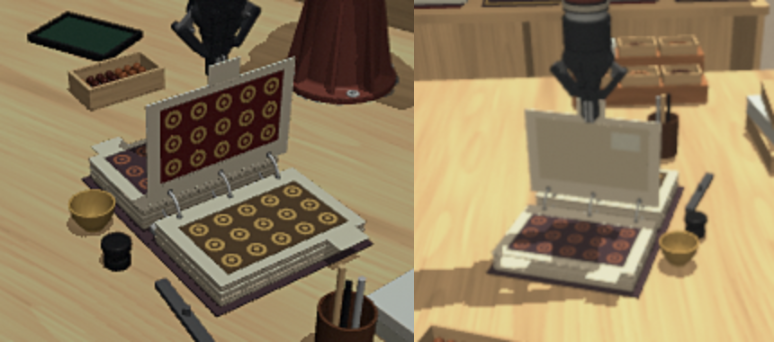

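The leaf is upright in both views, with the fingertips behind its tab and the next leaf flat. Now push it over, following the arc downward.

drive_tool(
  plan=[0.185,0,0.004,0,1,0.185,0,0.012,0,1,0.184,0,0.02,0,1,0.183,0,0.028,0,1,0.181,0,0.036,0,1,0.18,0,0.044,0,1,0.178,0,0.052,0,1,0.175,0,0.059,0,1,0.172,0,0.067,0,1,0.169,0,0.075,0,1,0.166,0,0.082,0,1,0.162,0,0.089,0,1,0.158,0,0.096,0,1,0.154,0,0.103,0,1,0.149,0,0.109,0,1,0.144,0,0.116,0,1,0.139,0,0.122,0,1,0.134,0,0.128,0,1],
)

```text
time_s: 11.05
position: [0.5061, 0.1718, 0.1639]
tcp_rot: [-0.0, 0.817, 0.577, 0.0]
force: [-0.2, -0.0, -0.4]
width: -0.0002
```

```bash
python3 -c "
from h import *
st()"
```

```text
11.05 book [0.0007 0.1091 0.1639] F [-0.2 -0.1 -0.4]
```

drive_tool(
  plan=[0.128,0,0.134,0,1,0.122,0,0.139,0,1,0.116,0,0.144,0,1,0.109,0,0.149,0,1,0.103,0,0.154,0,1,0.096,0,0.158,0,1,0.089,0,0.162,0,1,0.082,0,0.166,0,1],
)

```text
time_s: 11.85
position: [0.5174, 0.2034, 0.1155]
tcp_rot: [0.0, 0.817, 0.577, 0.0]
force: [-0.4, 0.1, 0.9]
width: -0.0001
```

```bash
python3 - <<'E'
from h import *
st();im=grab_frame("side")[:,:,::-1]
im2=grab_frame("scene")[:,:,::-1];a=cv2.resize(im2[120:310,190:420],None,fx=2,fy=2)
b=cv2.resize(im[90:280,160:360],None,fx=2,fy=2);cv2.imwrite("pics/m6.png",cv2.resize(np.hstack([a,b]),None,fx=.9,fy=.9))
E
```

```text
11.85 book [0.0008 0.1427 0.1155] F [-0.4 -0.   0.9]
```

View pics/m6.png

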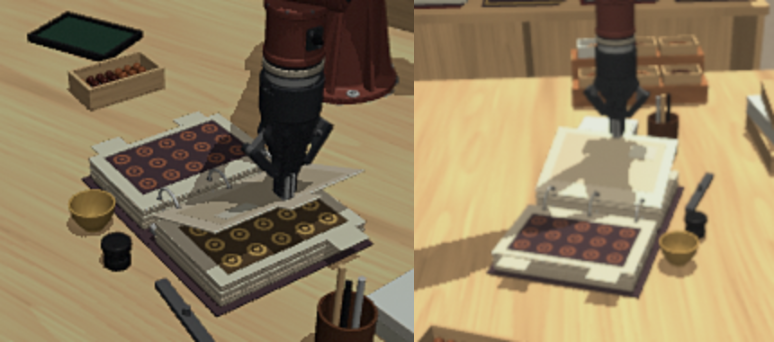

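The leaf is at roughly 155° and the fingertips bear on it near its outer edge. Continue, slowing toward the page.

drive_tool(
  plan=[0.075,0,0.169,0,1,0.067,0,0.172,0,1,0.059,0,0.175,0,1,0.052,0,0.178,0,1,0.044,0,0.18,0,1,0.036,0,0.181,0,1,0.028,0,0.15,0,1,0.01,0,0.1,0,1,0.01,0,0.08,0,1,0,0,0.05,0,1,0,0,0.05,0,1,0,0,0,0,1],
)

```text
time_s: 13.15
position: [0.5222, 0.2174, 0.0565]
tcp_rot: [0.0, 0.817, 0.577, -0.0]
force: [0.4, -0.2, -0.1]
width: -0.0001
```

drive_tool(
  plan=[0,0,0.05,0,1,0,0,0.05,0,1,0,0,0,0,1],
)

```text
time_s: 13.45
position: [0.5223, 0.2175, 0.0525]
tcp_rot: [0.0, 0.817, 0.577, -0.0]
force: [-0.1, -0.3, 0.7]
width: 0.0003
```

drive_tool(
  plan=[0,0,0.05,0,1,0,0,0.05,0,1,0,0,0,0,1],
)

```text
time_s: 13.75
position: [0.5221, 0.2174, 0.0483]
tcp_rot: [-0.0, 0.817, 0.577, -0.0]
force: [0.3, -0.7, -0.5]
width: 0.0001
```

drive_tool(
  plan=[0,0,0.025,0,1,0,0,0.025,0,1,0,0,0.025,0,1,0,0,0,0,1],
)

```text
time_s: 14.15
position: [0.5222, 0.2175, 0.0454]
tcp_rot: [-0.0, 0.817, 0.577, -0.0]
force: [0.6, -0.5, 0.5]
width: 0.0001
```

drive_tool(
  plan=[0,0,0.025,0,1,0,0,0,0,1],
)

```text
time_s: 14.35
position: [0.5224, 0.2175, 0.0446]
tcp_rot: [0.0, 0.817, 0.577, 0.0]
force: [-0.4, 0.6, -0.8]
width: 0.0003
```

drive_tool(
  plan=[0,0,0.025,0,1,0,0,0,0,1],
)

```text
time_s: 14.55
position: [0.5224, 0.2175, 0.0445]
tcp_rot: [0.0, 0.817, 0.577, -0.0]
force: [-2.5, -0.2, 4.7]
width: -0.0
```

It meets the page at z = 44.5 mm, as expected. One more gentle press, then lift clear and look.

drive_tool(
  plan=[0,0,0.02,0,1,0,0,0,0,1,0,0,0,0,1,0,0,-0.1,0,1,0,0,-0.2,0,1,0,0,-0.5,0,1,0,0,-0.8,0,1,0,0,-0.8,0,1,-0.5,0,-0.8,0,1,-0.8,0,-0.8,0,1,-0.8,0,0,0,1,-0.8,0,0,0,1,-0.8,0,0,0,1,-0.8,0,0,0,1,-0.8,0,0,0,1,-0.8,0,0,0,1,0,0,0,0,1],
)

```text
time_s: 16.25
position: [0.4396, -0.0149, 0.203]
tcp_rot: [0.001, 0.818, 0.575, -0.0]
force: [-0.2, 0.6, -0.3]
width: 0.0002
```

```bash
python3 - <<'E'
from h import *
st();im=grab_frame("side")[:,:,::-1]
im2=grab_frame("scene")[:,:,::-1];a=cv2.resize(im2[140:310,200:410],None,fx=3.8,fy=3.5)
cv2.imwrite("pics/m7.png",np.vstack([a]));cv2.imwrite("pics/m7s.png",cv2.resize(im[130:280,170:350],None,fx=4,fy=4))
q=np.load("q.npy");p=camera_params("scene")
for n in("bead_box","gift_box","loupe","bell","pen_cup","paperweight"): print(n,[np.round(d["centre"]) for d in look_for(n,"scene")[:1]])
E
```

```text
16.25 book [ 0.0004 -0.0892  0.203 ] F [-0.4  0.5 -0.3]
bead_box [array([254., 166.])]
gift_box [array([426., 291.])]
loupe [array([255., 259.])]
bell [array([242., 232.])]
pen_cup [array([379., 304.])]
paperweight [array([292., 299.])]
```

View pics/m7.png

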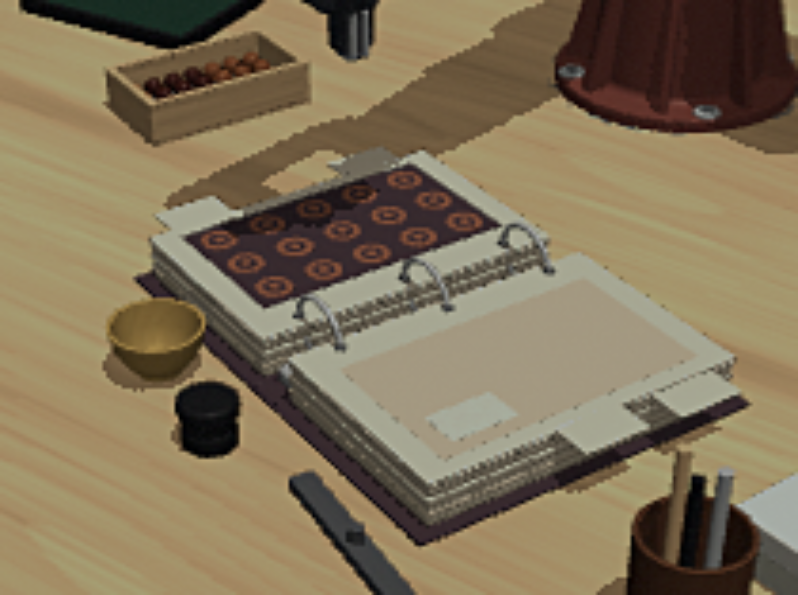

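View pics/m7s.png

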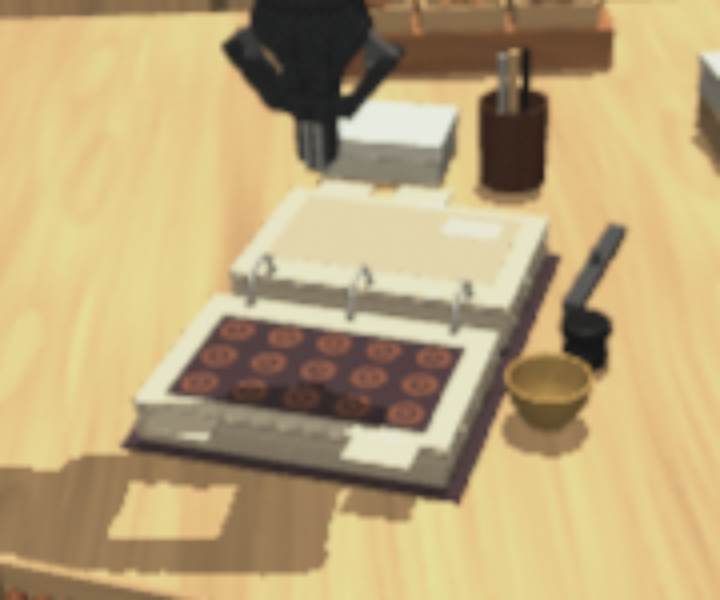

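The turned leaf lies flat on the left, with its tab at ~(600,425) in the scene crop. The next leaf is flat on the right, and the other things stand where they were. Handing in.

```bash
python3 -c "
from workcell import *
print(finish_job())"
```

```text
the job is handed in; nothing more can be done
None
```

I turned the top leaf over the rings with the closed fingertips, and the last pictures show it lying flat on the left-hand pages. I lifted it at the outer edge of its tab, pushed it upright, pushed it over and pressed it down gently. The job was handed in at about 16 s of the 45 s allowed.

- **Contact:** The fingers had to stay vertical, so the lift came from pressing on the tab's lower outer edge and dragging upward, not from a fingertip underneath the tab. There was no pinching.
- **Forces:** Contact reached about 15 N at the first touch of the tab. The last reading while pressing the leaf down was about 5 N. One more 0.8 mm press followed without a reading.
- **Leaf flat:** The fingertips met the leaf at 44.5 mm, the height expected for a flat leaf. Both outside views agree.
- **Everything else:** The next leaf is still down on the right. The bead box, bell and loupe were at the same place by eye in the before and after pictures. For the bead box the detector agreed to about 2 pixels. I did not compare the other bystanders numerically, but they look undisturbed.
- **Robot:** It is clear of the book, with a force reading of about zero.

No check failed. The first camera fit of the book was about 3 mm off at the tab edge, so I felt for contact there.

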